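# Brace the paint jar and unscrew its tight cap

### The job

On the miniature painter's desk, slide the orange-handled jaw of the little vice up against the square amber paint jar so that it is firmly braced, and leave the jaw there. Then unscrew the jar's tight white cap anticlockwise without lifting the jar, stop turning when the threads let go, raise the cap straight up and finish still holding it level in the gripper, two or three centimetres above the jar's mouth. Do not knock the other things on the desk about.

Things in the scene. Friction and masses are not known exactly. Their poses are not given: they have to be found in the camera images.
- vice: Low vice fixed to the desk: plywood base 6 mm thick, 112 mm along x, from y = -138 to +48 mm. Origin on the desk surface under the centre of a braced jar; z up; y is the slide direction. Fixed aluminium jaw at +y, face toward the jar at y = +29 mm, top at z = 40 mm. The two low lips at x = +-50 mm do not hold the jar. Its place and yaw vary.
- jaw (a joint): Sliding jaw in m: 0 open, grows toward the jar along the vice's +y; range 0 to 0.040. Face (60 mm wide, top z = 39 mm) at vice y = -59 mm + joint. Stays where left; friction about 9 N. Starts 0 to 10 mm closed, clear of the jar. About 0.030 holds the jar firmly against the fixed jaw; below 0.028 is not firm. An unbraced jar turns with its cap.
- jaw_grip (a point): Point inside the orange upright fin of the sliding jaw, 42 mm above the desk. The fin is 12 mm thick along the vice's x, 40 mm long along its y, top 54.5 mm above the desk: pinch it from above, fingers closing along the vice's x. Below it a dark shoe 44 mm wide, top 17.5 mm above the desk. Axes as the vice's.
- jar: Amber glass jar, loose, 0.24 to 0.39 kg: square body 58 x 58 x 55 mm, round neck 39 mm in diameter (49 over the thread lugs) up to z = 70 mm, brass foil over the mouth. Origin at the centre of its underside, z up, x and y square to its sides. Stands on the 6 mm vice base between the jaws, a little turned and off-centre; bracing slides and squares it.
- cap: White ribbed screw cap, 58 mm in diameter, 18 mm high, 40 g, blue bar on top along its +x. Origin at the centre of the skirt's underside, z up. Screwed on, this is 57 to 58 mm above the jar's underside, 2 mm over the shoulder; the top is about 81 mm above the desk. Tight: about 0.2 N m at first, easing as it turns; a sprung liner inside pushes it up against the threads.
- horse: Bystander: brown toy horse on a grey 85 x 50 mm plinth, about 110 mm high; origin under the plinth's centre. Leave alone.
- primer: Bystander: small green paint pot with an orange cap, 44 mm diameter, 60 mm high, standing beyond the fixed jaw of the vice; origin under its centre. Not the jar to open; leave alone.
- tube_black: Bystander: purple paint tube with a white cap and black band, lying, 120 mm long, 26 mm high; origin under its middle. Leave alone.
- tube_ochre: Bystander: purple paint tube with a white cap and brown band, lying, 120 mm long, 26 mm high; origin under its middle. Leave alone.
- block: Bystander: plywood block 90 x 60 x 18 mm; origin under its centre. Leave alone.
- brush: Bystander: paint brush with a red handle, lying flat, 170 mm long, 7 mm thick; origin under its middle. Leave alone.
- palette: Bystander: round white palette, 160 mm diameter, 6 mm thick, with paint dabs; origin under its centre. Leave alone.
- mug: Bystander: orange rinsing cup, 72 mm diameter, 85 mm high; origin under its centre. Leave alone.
- cap_top (a point): Centre of the cap's top, 18 mm above its underside; axes as the cap's. Thread: cap yaw relative to the jar starts between -0.35 and 0 rad. Anticlockwise from above (yaw growing) lifts it 2 mm and frees it past 0.62 rad; up to 1.35 it lifts straight off, beyond that it meets the next lug. Turning 1.1 rad in one grasp frees it from any start. Clockwise it meets a stop.
Not all that is in view belongs to the job. What is meant by the cap is not purple, red or yellow, and is the larger of those in its own colour.

How it is judged:
On the way, in this order (a step that is already met when the one before it is completed fails the run):
1. the jar is braced: sliding jaw pressed up against it (joint over 0.0275), cap still screwed on (value of joint jaw above 0.0275 m and angle between the x axis of cap and the x axis of jar, either way round below 0.5 rad and z of cap in the frame of jar below 0.062 m), for 0.2 s.
2. with the jar still braced, the cap is turned past the end of its threads (over 0.58 rad from the jar's axis) while still down on the neck (value of joint jaw above 0.0275 m and angle between the x axis of cap and the x axis of jar, either way round above 0.58 rad and z of cap in the frame of jar below 0.068 m), for 0.05 s.
At the end, for the whole second after the job is handed in: The gripper holds the cap still and level (within 0.2 rad), its underside 5 to 45 mm above the jar's mouth and centred over it within 20 mm, touching nothing but the fingers; the jar stands upright on the vice base, still braced by the jaw (joint over 0.0275) (z of cap in the frame of jar between 0.075 and 0.115 m and horizontal distance between cap and jar below 0.02 m and angle between cap's own z axis and vertical below 0.2 rad and contact force between cap and the fingers above 2 N and contact force between cap and jar below 0.1 N and linear speed of cap below 0.03 m/s and value of joint jaw above 0.0275 m and z of jar in the frame of vice below 0.01 m and angle between jar's own z axis and vertical below 0.08 rad); the arm keeps its last pose, push and grip.
It fails at once if the jar is lifted more than 8 mm off the vice base or tipped (z of jar in the frame of vice above 0.014 m or angle between jar's own z axis and vertical above 0.25 rad).
It fails at once if a bystander is moved more than 30 mm (distance of any of horse, primer, tube_black, tube_ochre, block, brush, palette, mug from where it was at the start of the episode above 0.03 m).
It fails at once if the cap is turned on far past the point where the threads let go (over 1.45 rad from the jar's axis) while still down on the neck (angle between the x axis of cap and the x axis of jar, either way round above 1.45 rad and z of cap in the frame of jar below 0.068 m).
It also fails if it takes over 45 s, if anything falls off the work surface, if the arm or the gripper's body presses on something with over 40 N, if the wrist force passes 120 N, or if a joint passes its speed limit or range.

### The arm

A 6-joint arm with a two-finger parallel gripper is mounted at the origin on the work surface. World frame = base frame: x ahead of the robot, y to its left, z up, the work surface at z = 0. Lengths are in m, angles in rad, forces in N, time in s.
With the tool pointing down it reaches from about 0.325 to 0.775 m from the base axis. Payload 5.5 kg.
Tool frame: the origin (TCP) lies between the finger pads; the fingertips stand robot.tip_reach ahead of it and the grasp point (between the pads) lies 3 mm ahead of it (robot.tip_reach is the distance from the TCP to the fingertips, in m); z points along the fingers, y is the line along which they close (so a half turn about z gives the same grasp; the last joint's range is limited). The gripper opens to 88 mm and grips with 3 to 60 N. Pads are 20 mm wide; open, the fingers measure 115 mm over their backs; the gripper's body (75 mm by 178 mm) begins 61 mm behind the grasp point.
Start: joints at [-1.318, 0.091, 1.231, -0, 1.82, -0.057], TCP at [0.183, -0.571, 0.245] pointing down, gripper open.
Joint ranges: [-2.87, 2.87], [-0.86, 2.18], [0.17, 2.46], [-1.51, 4.65], [0.06, 2.69], [-2.65, 2.65]. Speed limits (rad/s): [2.57, 2.57, 3.01, 3.14, 3.14, 3.14].

### API

Orientations are given as [roll, pitch, yaw] about the fixed x, y, z axes, in that order (R = Rz(yaw) Ry(pitch) Rx(roll)).
In Python, from workcell import robot, eyes gives the robot as it stands.
- The arm moves only by the shell command python3 -m inch 'ROWS' [OPENING]. ROWS is JSON, a list of rows, each an object of numbers: "tx", "ty", "tz": the shift along the tool's x, y, z in mm; "rx", "ry", "rz": the turn, a rotation vector about the tool's x, y, z in rad. In form: [{"tx": .., "ty": .., "tz": .., "rx": .., "ry": .., "rz": ..}, ...]. A call has 1 to 8 rows; each row is the pose to reach, as a shift and turn from the pose commanded when the call began, along the tool's axes at that moment; what a row does not reach only later rows make up. A row lasts 1/12 s, in which the tool goes at most 41.7 mm and 7.16 degrees, less where a joint would pass 70% of its speed; a pose out of reach is approached as far as the arm can. A call with a gripper value outside its range is refused whole. OPENING is the closure, from 0 (fully open) to 1 (shut), set as the call begins (- or left out, the last holds). The fingers move at their own pace and stop on an object; the grip force is fixed at half the most. Time passes only in rows, so rows that repeat a pose let the fingers close. It gives the time, the measured TCP pose, the force, the opening and the grip force at its end, in the units of the state.
- robot.get_state(): the state, without advancing time (a new reading comes with each control period).
- eyes.capture(name): name is "scene" or "side" or "wrist"; returns the picture (480x640x3 uint8, red, green, blue); there is no depth.
- eyes.get_calibration(name): a dict with "intrinsics" (3x3 intrinsics, pixels), "cam_to_world" (4x4, takes a point from camera to world coordinates); the wrist camera has in their place "T_tool_cam" (4x4, takes a point from camera to tool coordinates, whose origin is the TCP and whose axes are the flange's). Camera axes: x right, y down, z forward; pixel columns grow to the right and rows downward; lengths in m; the calibration is good to about 2 mm. A picture is of the moment at which its call begins: read the wrist's pose just before it. get_calibration takes no time and is no camera call.
- robot.job_done(): hands the job in; it is judged then, once.
The state is a dict: "t": time; "joint_positions": joint angles; "qvel": joint speeds; "joint_efforts": joint torques, N m; "tcp_pos": TCP position; "tool_rot": TCP orientation; "wrist_force": force on the tool from outside, world axes, zero at the start; "moment": the same for the moment, N m; "gripper_width": opening from 0.0 (shut) to 1.0 (fully open); "gripper_force": force on a finger pad.
Only numpy, scipy, OpenCV 4.12 (cv2) and the standard library are available. Lean on these libraries where they do the work, as an engineer would, in place of code of your own. Each camera call takes 0.05 s, during which the arm holds its last target. There are 200 camera calls.

## Working session

There is one attempt and no reset: what is moved stays moved. The work goes in short steps, Python scripts to look and compute and a shell command to move; the robot and the scene stay as the last step left them, time stands still between calls to the robot, and variables do not carry over. Pictures are saved under pics/ and viewed, at most 10 in all, crops included, and the job is handed in when it is done.

```bash
ls; mkdir -p pics
python3 - <<'E'
from workcell import robot, eyes
import cv2,numpy as np
print(robot.tip_reach, robot.get_state())
a=[eyes.capture(n) for n in("scene","side")]
for n,i in zip(("scene","side"),a):
    cv2.imwrite(f"pics/{n}0.png",i[...,::-1]); c=eyes.get_calibration(n); print(n,np.round(c["intrinsics"],1).tolist(),np.round(c["cam_to_world"],3).tolist())
print(eyes.get_calibration("wrist"))
E
```

```text
pics
0.022 {'t': 0.0, 'joint_positions': array([-1.31769968e+00,  9.18525096e-02,  1.23187744e+00, -1.26896474e-06,
        1.81978900e+00, -5.66976242e-02]), 'qvel': array([-0.00080104,  0.00189188, -0.00018337, -0.00016772,  0.00045333,
       -0.00068851]), 'joint_efforts': array([-1.60570122e-03, -4.46443248e+01, -4.06449258e+01,  6.95500849e-02,
        2.91842117e-02, -1.43246452e-04]), 'tcp_pos': array([ 0.18285385, -0.57119423,  0.24351541]), 'tool_rot': array([-3.13966938e+00, -1.07929338e-04,  3.09793857e-01]), 'wrist_force': array([ 0.79049169,  0.3082076 , -0.9351787 ]), 'moment': array([ 0.03105632, -0.00652524,  0.00268055]), 'gripper_force': 0.0, 'gripper_width': 1.0018535673131483}
scene [[622.6, 0.0, 313.5], [0.0, 622.6, 247.8], [0.0, 0.0, 1.0]] [[0.68, 0.575, -0.454, 1.292], [0.733, -0.541, 0.412, -0.65], [-0.009, -0.613, -0.79, 1.303], [0.0, 0.0, 0.0, 1.0]]
side [[433.6, 0.0, 316.9], [0.0, 433.6, 236.4], [0.0, 0.0, 1.0]] [[0.971, -0.145, 0.191, 0.404], [-0.24, -0.62, 0.747, -0.748], [0.01, -0.771, -0.637, 0.726], [0.0, 0.0, 0.0, 1.0]]
{'intrinsics': array([[401.3328918 ,   0.        , 315.61194194],
       [  0.        , 401.3328918 , 243.48868363],
       [  0.        ,   0.        ,   1.        ]]), 'T_tool_cam': array([[ 5.51636006e-04, -9.61937214e-01, -2.73269998e-01,
         7.44328635e-02],
       [ 9.99999792e-01,  4.39478856e-04,  4.71639134e-04,
         8.31681039e-04],
       [-3.33590848e-04, -2.73270202e-01,  9.61937257e-01,
        -1.39702905e-01],
       [ 0.00000000e+00,  0.00000000e+00,  0.00000000e+00,
         1.00000000e+00]])}
```

View pics/scene0.png

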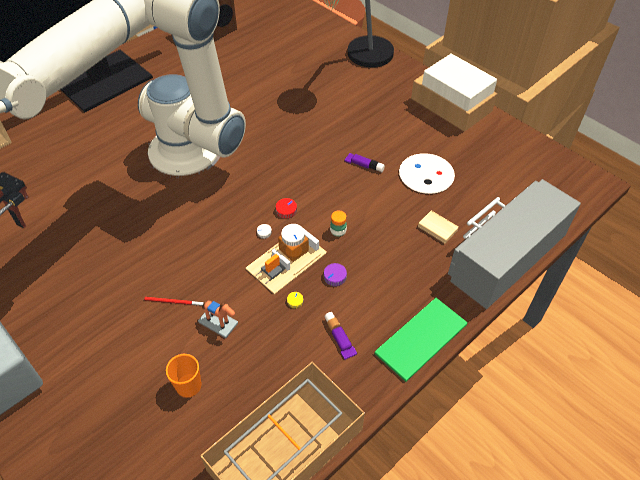

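View pics/side0.png

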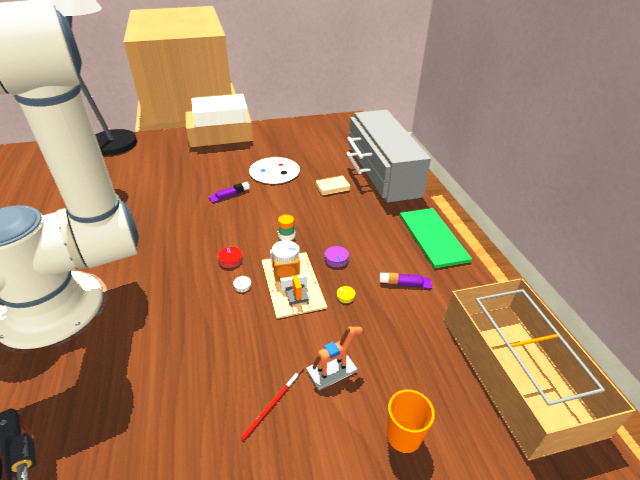

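The vice is at about (288,258) in the scene view and (292,285) in the side view. The white cap is at (292,235) and (285,251), and the orange fin at (271,263) and (297,288). The primer is behind the fixed jaw; the loose coloured caps are decoys.

```bash
cat > h.py <<'E'
from workcell import robot, eyes
import cv2,numpy as np
from scipy.spatial.transform import Rotation as R
def pose():
    s=robot.get_state(); T=np.eye(4); T[:3,:3]=R.from_euler('xyz',s["tool_rot"]).as_matrix(); T[:3,3]=s["tcp_pos"]; return s,T
def cam(n,T=None):
    c=eyes.get_calibration(n); return c["intrinsics"],(T@c["T_tool_cam"] if n=="wrist" else c["cam_to_world"])
def plane(K,C,uv,z):
    d=C[:3,:3]@np.linalg.inv(K)@np.array([uv[0],uv[1],1.]); return C[:3,3]+d*(z-C[2,3])/d[2]
def blobs(img,lo,hi,box,minA=8):
    x0,y0,x1,y1=box; h=cv2.cvtColor(img[y0:y1,x0:x1],cv2.COLOR_RGB2HSV); m=cv2.inRange(h,lo,hi)
    n,l,st,ce=cv2.connectedComponentsWithStats(m)
    return sorted([(st[i,4],ce[i]+[x0,y0],st[i,:4]+[x0,y0,0,0],np.argwhere(l==i)[:,::-1]+[x0,y0]) for i in range(1,n) if st[i,4]>=minA],key=lambda b:-b[0])
E
python3 - <<'E'
from h import *
B={"scene":(240,220,335,295),"side":(255,235,330,318)}
for n in B:
    im=cv2.imread(f"pics/{n}0.png")[...,::-1].copy(); K,C=cam(n)
    for nm,lo,hi,z in(("white",(0,0,200),(180,40,255),.081),("orange",(8,200,180),(22,255,255),.045),("wood",(12,50,150),(28,140,255),.006)):
        for b in blobs(im,lo,hi,B[n],15)[:3]: print(n,nm,b[0],b[1].round(1),b[2],plane(K,C,b[1],z).round(3))
    m=cv2.resize(im[B[n][1]:B[n][3],B[n][0]:B[n][2]],None,fx=5,fy=5,interpolation=cv2.INTER_CUBIC); cv2.imwrite(f"pics/{n}crop.png",m[...,::-1])
E
```

```text
scene white 397 [296.  233.2] [282 224  37  20] [ 0.524 -0.013  0.081]
scene white 134 [263.6 229.6] [257 224  14  12] [ 0.459 -0.065  0.081]
scene white 67 [281.2 256.6] [272 248  18  16] [ 0.555 -0.089  0.081]
scene orange 145 [272.1 262.5] [265 254  14  18] [ 0.531 -0.102  0.045]
scene orange 18 [292.8 247.5] [289 246  10   4] [ 0.531 -0.032  0.045]
scene wood 1196 [284.  267.6] [246 243  81  52] [ 0.541 -0.073  0.006]
side white 527 [310.5 283.8] [297 253  29  56] [ 0.548 -0.138  0.081]
side white 494 [284.7 248.7] [270 235  29  27] [ 0.516 -0.018  0.081]
side white 282 [280.4 304.7] [271 291  20  26] [ 0.477 -0.18   0.081]
side orange 266 [286.7 269. ] [273 259  26  18] [ 0.514 -0.047  0.045]
side orange 90 [296.8 290.7] [293 279   9  21] [ 0.523 -0.117  0.045]
side wood 476 [297.9 294.7] [271 252  56  66] [ 0.529 -0.094  0.006]
side wood 34 [272.  259.2] [270 253   8  15] [0.492 0.035 0.006]
side wood 25 [299.6 263.1] [298 253   4  22] [0.555 0.006 0.006]
```

```bash
python3 -m inch '[{"tx":30,"ty":-23,"rz":-0.1},{"tx":60,"ty":-46,"rz":-0.2},{"tx":90,"ty":-70,"rz":-0.3},{"tx":120,"ty":-93,"rz":-0.4},{"tx":150,"ty":-116,"rz":-0.5},{"tx":180,"ty":-140,"rz":-0.6},{"tx":210,"ty":-163,"rz":-0.7},{"tx":240,"ty":-186,"rz":-0.8}]' 0
cat >> h.py <<'E'
def go(p,th,n=True):
    "print tool-axis shift (mm) and rz to reach TCP p with tool x at world angle th"
    s,T=pose(); d=T[:3,:3].T@(np.array(p)-T[:3,3])*1000
    Rt=R.from_euler('xyz',[np.pi,0,th]).as_matrix(); rv=R.from_matrix(T[:3,:3].T@Rt).as_rotvec()
    print("t",round(s["t"],2),"tcp",T[:3,3].round(4),"rot",s["tool_rot"].round(3),"d",d.round(1),"rv",rv.round(3),"F",s["wrist_force"].round(1),"w",round(s["gripper_width"],3))
E
python3 -c "
from h import *
go((.525,-.07,.2),1.70)"
```

```text
t 0.1 tcp [ 0.1829 -0.5712  0.2436] rot [-3.14 -0.    0.31] d [ 478.7 -373.    44.3] rv [-1.00e-03 -1.00e-03 -1.39e+00] F [ 0.9 -0.5 -0.3] w 1.001schema error: expected keys tx, ty, tz, rx, ry, rz
```

All six keys are needed.

```bash
python3 -m inch '[{"tx":30,"ty":-23,"tz":0,"rx":0,"ry":0,"rz":-0.1},{"tx":60,"ty":-46,"tz":0,"rx":0,"ry":0,"rz":-0.2},{"tx":90,"ty":-70,"tz":0,"rx":0,"ry":0,"rz":-0.3},{"tx":120,"ty":-93,"tz":0,"rx":0,"ry":0,"rz":-0.4},{"tx":150,"ty":-116,"tz":0,"rx":0,"ry":0,"rz":-0.5},{"tx":180,"ty":-140,"tz":0,"rx":0,"ry":0,"rz":-0.6},{"tx":210,"ty":-163,"tz":0,"rx":0,"ry":0,"rz":-0.7},{"tx":240,"ty":-186,"tz":0,"rx":0,"ry":0,"rz":-0.8}]' 0
python3 -c "
from h import *
go((.525,-.07,.2),1.70)"
```

```text
t: 0.77
tcp_pos: [0.3553, -0.3194, 0.2442]
tool_rot: [-3.141, -0.0, 1.114]
wrist_force: [0.3, -0.5, -0.2]
gripper_width: 1.003
gripper_force: 0.0
t 0.77 tcp [ 0.3553 -0.3194  0.2442] rot [-3.141 -0.     1.114] d [298.6  42.4  44.3] rv [-0.    -0.    -0.586] F [ 0.3 -0.5 -0.2] w 1.003
```

```bash
python3 -m inch '[{"tx":38,"ty":5,"tz":5,"rx":0,"ry":0,"rz":-0.08},{"tx":76,"ty":10,"tz":11,"rx":0,"ry":0,"rz":-0.16},{"tx":114,"ty":16,"tz":16,"rx":0,"ry":0,"rz":-0.24},{"tx":152,"ty":21,"tz":22,"rx":0,"ry":0,"rz":-0.32},{"tx":190,"ty":26,"tz":28,"rx":0,"ry":0,"rz":-0.4},{"tx":228,"ty":32,"tz":33,"rx":0,"ry":0,"rz":-0.48},{"tx":266,"ty":38,"tz":39,"rx":0,"ry":0,"rz":-0.56},{"tx":298,"ty":42,"tz":44,"rx":0,"ry":0,"rz":-0.586}]'
python3 -m inch '[{"tx":0,"ty":0,"tz":0,"rx":0,"ry":0,"rz":0},{"tx":0,"ty":0,"tz":0,"rx":0,"ry":0,"rz":0}]' >/dev/null
python3 -c "
from h import *
s,T=pose(); im=eyes.capture('wrist'); cv2.imwrite('pics/w1.png',im[...,::-1]); np.save('w1.npy',T); go((.525,-.07,.2),1.70)"
```

```text
t: 1.43
tcp_pos: [0.5258, -0.0705, 0.1997]
tool_rot: [-3.141, -0.001, 1.701]
wrist_force: [0.5, -0.2, 0.1]
gripper_width: 0.996
gripper_force: 0.0
t 1.65 tcp [ 0.5247 -0.0727  0.2   ] rot [-3.14   0.     1.697] d [ 2.6  0.6 -0. ] rv [-0.002  0.    -0.003] F [ 0.2 -0.4 -0.4] w 1.003
```

View pics/w1.png

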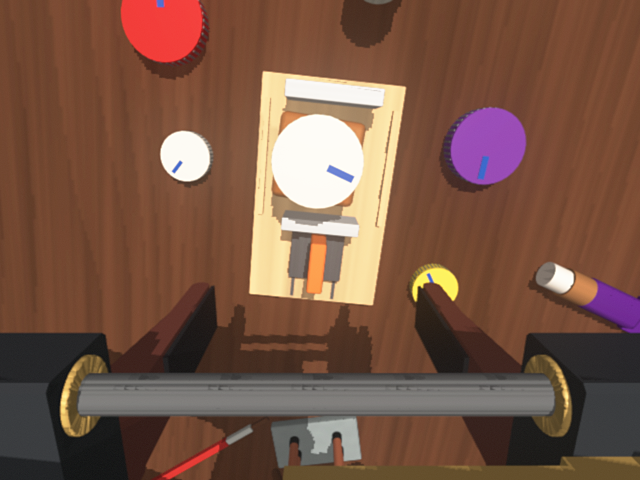

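The wrist view is clear: board corners are roughly (264,72), (405,87), (374,304) and (250,294). The fin runs from (319,235) to (315,294), and the cap is centred at about (318,161).

Run:
```python
from h import *
T=np.load("w1.npy"); K,C=cam("wrist",T); im=cv2.imread("pics/w1.png")[...,::-1].copy()
b=blobs(im,(8,200,150),(20,255,255),(285,228,350,305))[0]
r=cv2.minAreaRect(b[3].astype(np.float32)); print(r)
w=[plane(K,C,p,.0545)[:2] for p in cv2.boxPoints(r)]; print(np.round(w,4)); print("fin c",np.mean(w,0).round(4))
h=cv2.cvtColor(im,cv2.COLOR_RGB2HSV)
for p in[(264,72),(405,87),(374,304),(250,294)]: print("board",p,plane(K,C,p,.006).round(4))
q=[plane(K,C,p,.006)[:2] for p in[(264,72),(405,87),(374,304),(250,294)]]
d1=(q[0]-q[3])/np.linalg.norm(q[0]-q[3]); d2=(q[1]-q[2])/np.linalg.norm(q[1]-q[2]); print("yaw+90",[np.arctan2(d[1],d[0]).round(3) for d in(d1,d2)],"len",np.linalg.norm(q[0]-q[3]),np.linalg.norm(q[1]-q[0]))
b=blobs(im,(0,0,225),(180,25,255),(265,108,370,215))[0]; (c,rad)=cv2.minEnclosingCircle(b[3].astype(np.float32))
P=plane(K,C,c,.081); E=plane(K,C,(c[0]+rad,c[1]),.081); print("cap",c,rad,P.round(4),"R",np.linalg.norm(E-P))
f=[plane(K,C,p,.040)[:2] for p in[(287,80),(384,91)]]; print("fixedjaw",np.round(f,4))
f=[plane(K,C,p,.039)[:2] for p in[(283,219),(358,227)]]; print("slidejaw",np.round(f,4),np.linalg.norm(f[0]-f[1]))
```

```text
Traceback (most recent call last):
IndexError: list index out of range
```

Run:
```python
from h import *
T=np.load("w1.npy"); K,C=cam("wrist",T); im=cv2.imread("pics/w1.png")[...,::-1].copy()
print(cv2.cvtColor(im,cv2.COLOR_RGB2HSV)[264,312:324].tolist())
b=blobs(im,(5,150,120),(22,255,255),(285,228,350,305))
if b:
    b=b[0]; r=cv2.minAreaRect(b[3].astype(np.float32)); print(b[0],r)
    w=[plane(K,C,p,.0545)[:2] for p in cv2.boxPoints(r)]; print(np.round(w,4)); print("fin c",np.mean(w,0).round(4))
q=[plane(K,C,p,.006)[:2] for p in[(264,72),(405,87),(374,304),(250,294)]]; print(np.round(q,4))
d1=q[0]-q[3]; d2=q[1]-q[2]; print("yaw+90",[np.arctan2(d[1],d[0]).round(3) for d in(d1,d2)],"len",np.linalg.norm(d1),np.linalg.norm(q[1]-q[0]))
b=blobs(im,(0,0,225),(180,25,255),(265,108,370,215))[0]; (c,rad)=cv2.minEnclosingCircle(b[3].astype(np.float32))
P=plane(K,C,c,.081); E=plane(K,C,(c[0]+rad,c[1]),.081); print("cap",c,rad,P.round(4),"R",np.linalg.norm(E-P))
f=[plane(K,C,p,.040)[:2] for p in[(287,80),(384,91)]]; print("fixedjaw",np.round(f,4))
f=[plane(K,C,p,.039)[:2] for p in[(283,219),(358,227)]]; print("slidejaw",np.round(f,4),np.linalg.norm(f[0]-f[1]))
```

```text
[[14, 174, 253], [14, 173, 253], [14, 173, 253], [14, 175, 253], [14, 174, 253], [14, 174, 253], [14, 174, 253], [14, 175, 253], [14, 171, 253], [14, 174, 253], [13, 176, 255], [12, 183, 254]]
932 ((316.0792541503906, 263.7865905761719), (16.233436584472656, 59.191307067871094), 6.34019136428833)
[[ 0.5221 -0.1179]
 [ 0.5213 -0.0713]
 [ 0.5332 -0.0711]
 [ 0.5345 -0.1178]]
fin c [ 0.5278 -0.0945]
[[ 0.47    0.0389]
 [ 0.5796  0.0421]
 [ 0.5864 -0.1415]
 [ 0.4748 -0.1462]]
yaw+90 [np.float64(1.597), np.float64(1.608)] len 0.18519099791986401 0.10967592493963019
cap (317.4750061035156, 160.87197875976562) 46.58732604980469 [ 0.5187 -0.0171  0.081 ] R 0.02941509262877569
fixedjaw [[0.491  0.032 ]
 [0.5591 0.0335]]
slidejaw [[ 0.4987 -0.0667]
 [ 0.5565 -0.0655]] 0.057813991586411095
```

```bash
python3 -c "
from h import *
go((.5285,-.094,.045),1.603)"
```

```text
t 1.65 tcp [ 0.5247 -0.0727  0.2   ] rot [-3.14   0.     1.697] d [-21.6   1.3 155. ] rv [-0.002  0.     0.094] F [ 0.2 -0.4 -0.4] w 1.003
```

```bash
python3 -m inch '[{"tx":-7,"ty":0,"tz":0,"rx":0,"ry":0,"rz":0.03},{"tx":-15,"ty":1,"tz":10,"rx":0,"ry":0,"rz":0.06},{"tx":-21,"ty":1,"tz":25,"rx":0,"ry":0,"rz":0.094},{"tx":-21,"ty":1,"tz":45,"rx":0,"ry":0,"rz":0.094},{"tx":-21,"ty":1,"tz":65,"rx":0,"ry":0,"rz":0.094},{"tx":-21,"ty":1,"tz":85,"rx":0,"ry":0,"rz":0.094},{"tx":-21,"ty":1,"tz":95,"rx":0,"ry":0,"rz":0.094},{"tx":-21,"ty":1,"tz":95,"rx":0,"ry":0,"rz":0.094}]' 0.4
python3 -c "
from h import *
im=eyes.capture('wrist'); s,T=pose(); cv2.imwrite('pics/w2.png',im[...,::-1]); go((.5285,-.094,.045),1.603)
K,C=cam('wrist',T); b=blobs(im,(5,150,120),(22,255,255),(230,180,420,479))
for x in b[:3]: r=cv2.minAreaRect(x[3].astype(np.float32)); print(x[0],x[2],np.round([plane(K,C,p,.0545)[:2] for p in cv2.boxPoints(r)],4).tolist())"
```

```text
t: 2.32
tcp_pos: [0.5267, -0.0948, 0.1023]
tool_rot: [-3.137, -0.001, 1.598]
wrist_force: [-0.4, -0.4, -0.6]
gripper_width: 0.6
gripper_force: 0.0
t 2.37 tcp [ 0.5276 -0.0947  0.1044] rot [-3.139 -0.     1.599] d [ 0.7  1.1 59.4] rv [-0.002 -0.    -0.004] F [-0.1  0.6  0.8] w 0.6
1984 [308 237  24  88] [[0.5231, -0.0716], [0.5343, -0.0713], [0.5362, -0.1181], [0.5242, -0.1185]]
97 [341 180  22   7] [[0.5379, -0.0434], [0.5478, -0.0432], [0.548, -0.046], [0.5381, -0.0463]]
```

View pics/w2.png

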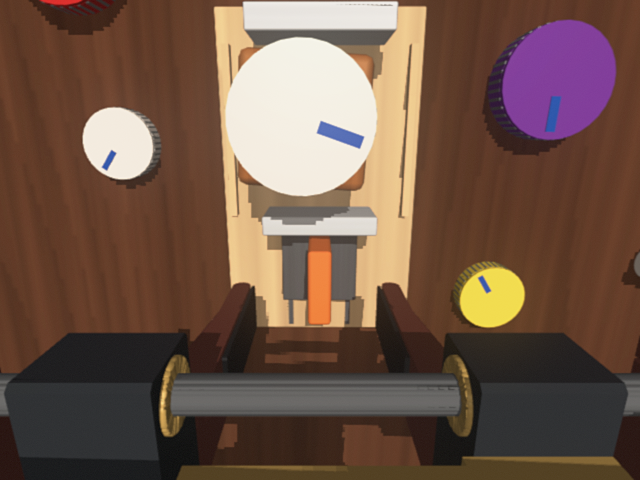

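The fin at (318,280) sits between the fingertips (240 and 395), with clearance on both sides. Next I descend and close.

```bash
python3 -m inch '[{"tx":2,"ty":2,"tz":12,"rx":0,"ry":0,"rz":0},{"tx":2,"ty":2,"tz":24,"rx":0,"ry":0,"rz":0},{"tx":2,"ty":2,"tz":36,"rx":0,"ry":0,"rz":0},{"tx":2,"ty":2,"tz":48,"rx":0,"ry":0,"rz":0},{"tx":2,"ty":2,"tz":59,"rx":0,"ry":0,"rz":0},{"tx":2,"ty":2,"tz":59,"rx":0,"ry":0,"rz":0}]'
python3 -m inch '[{"tx":0,"ty":0,"tz":0,"rx":0,"ry":0,"rz":0},{"tx":0,"ty":0,"tz":0,"rx":0,"ry":0,"rz":0},{"tx":0,"ty":0,"tz":0,"rx":0,"ry":0,"rz":0},{"tx":0,"ty":0,"tz":0,"rx":0,"ry":0,"rz":0},{"tx":0,"ty":0,"tz":0,"rx":0,"ry":0,"rz":0},{"tx":0,"ty":0,"tz":0,"rx":0,"ry":0,"rz":0},{"tx":0,"ty":0,"tz":0,"rx":0,"ry":0,"rz":0}]' 1
```

```text
t: 2.87
tcp_pos: [0.5288, -0.0911, 0.043]
tool_rot: [-3.137, -0.001, 1.602]
wrist_force: [-0.4, 0.1, -0.2]
gripper_width: 0.594
gripper_force: 0.0
t: 3.45
tcp_pos: [0.5283, -0.0917, 0.0471]
tool_rot: [-3.136, 0.0, 1.602]
wrist_force: [-10.2, -0.1, 4.2]
gripper_width: 0.135
gripper_force: 30.0
```

```bash
python3 -m inch '[{"tx":3,"ty":0,"tz":0,"rx":0,"ry":0,"rz":0},{"tx":6,"ty":0,"tz":0,"rx":0,"ry":0,"rz":0},{"tx":9,"ty":0,"tz":0,"rx":0,"ry":0,"rz":0},{"tx":12,"ty":0,"tz":0,"rx":0,"ry":0,"rz":0},{"tx":15,"ty":0,"tz":0,"rx":0,"ry":0,"rz":0},{"tx":18,"ty":0,"tz":0,"rx":0,"ry":0,"rz":0},{"tx":20,"ty":0,"tz":0,"rx":0,"ry":0,"rz":0},{"tx":22,"ty":0,"tz":0,"rx":0,"ry":0,"rz":0}]'
python3 -m inch '[{"tx":1,"ty":0,"tz":0,"rx":0,"ry":0,"rz":0},{"tx":2,"ty":0,"tz":0,"rx":0,"ry":0,"rz":0},{"tx":3,"ty":0,"tz":0,"rx":0,"ry":0,"rz":0},{"tx":4,"ty":0,"tz":0,"rx":0,"ry":0,"rz":0},{"tx":4,"ty":0,"tz":0,"rx":0,"ry":0,"rz":0}]'
```

```text
t: 4.12
tcp_pos: [0.5278, -0.0726, 0.0471]
tool_rot: [-3.137, 0.005, 1.6]
wrist_force: [-11.2, -12.0, 6.7]
gripper_width: 0.131
gripper_force: 30.0
t: 4.53
tcp_pos: [0.5276, -0.0687, 0.0471]
tool_rot: [-3.137, 0.005, 1.6]
wrist_force: [-11.0, -9.4, 6.6]
gripper_width: 0.136
gripper_force: 30.0
```

```bash
python3 -m inch '[{"tx":1,"ty":0,"tz":0,"rx":0,"ry":0,"rz":0},{"tx":2,"ty":0,"tz":0,"rx":0,"ry":0,"rz":0},{"tx":3,"ty":0,"tz":0,"rx":0,"ry":0,"rz":0},{"tx":3,"ty":0,"tz":0,"rx":0,"ry":0,"rz":0}]'
python3 -m inch '[{"tx":1,"ty":0,"tz":0,"rx":0,"ry":0,"rz":0},{"tx":2,"ty":0,"tz":0,"rx":0,"ry":0,"rz":0},{"tx":2,"ty":0,"tz":0,"rx":0,"ry":0,"rz":0}]'
```

```text
t: 4.87
tcp_pos: [0.5276, -0.0657, 0.0471]
tool_rot: [-3.137, 0.005, 1.6]
wrist_force: [-11.3, -10.8, 6.2]
gripper_width: 0.132
gripper_force: 30.0
t: 5.12
tcp_pos: [0.5275, -0.0637, 0.0471]
tool_rot: [-3.137, 0.005, 1.6]
wrist_force: [-11.2, -10.7, 6.0]
gripper_width: 0.137
gripper_force: 30.0
```

```bash
python3 -m inch '[{"tx":1,"ty":0,"tz":0,"rx":0,"ry":0,"rz":0},{"tx":1,"ty":0,"tz":0,"rx":0,"ry":0,"rz":0}]'
python3 -m inch '[{"tx":1,"ty":0,"tz":0,"rx":0,"ry":0,"rz":0},{"tx":1,"ty":0,"tz":0,"rx":0,"ry":0,"rz":0}]'
```

```text
t: 5.28
tcp_pos: [0.5275, -0.0627, 0.0471]
tool_rot: [-3.137, 0.006, 1.6]
wrist_force: [-11.6, -10.9, 6.5]
gripper_width: 0.136
gripper_force: 30.0
t: 5.45
tcp_pos: [0.5275, -0.0625, 0.0471]
tool_rot: [-3.137, 0.007, 1.599]
wrist_force: [-11.1, -14.7, 6.1]
gripper_width: 0.133
gripper_force: 30.0
```

Contact: motion has stopped and the force is rising. I'll press a little more.

```bash
python3 -m inch '[{"tx":1,"ty":0,"tz":0,"rx":0,"ry":0,"rz":0},{"tx":2,"ty":0,"tz":0,"rx":0,"ry":0,"rz":0},{"tx":2,"ty":0,"tz":0,"rx":0,"ry":0,"rz":0},{"tx":2,"ty":0,"tz":0,"rx":0,"ry":0,"rz":0}]'
python3 -c "
from h import *
im=eyes.capture('side'); cv2.imwrite('pics/s3.png',cv2.resize(im[225:325,235:345],None,fx=5,fy=5)[...,::-1])"
```

```text
t: 5.78
tcp_pos: [0.5275, -0.0622, 0.0471]
tool_rot: [-3.137, 0.01, 1.599]
wrist_force: [-11.5, -19.2, 4.1]
gripper_width: 0.139
gripper_force: 30.0
```

View pics/s3.png

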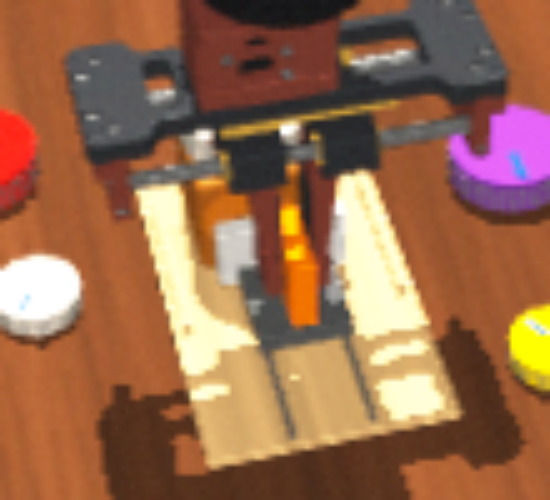

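The jaw face is against the jar, after about 29.5 mm of travel. One firmer press, then release and raise.

```bash
python3 -m inch '[{"tx":1,"ty":0,"tz":0,"rx":0,"ry":0,"rz":0},{"tx":3,"ty":0,"tz":0,"rx":0,"ry":0,"rz":0},{"tx":4,"ty":0,"tz":0,"rx":0,"ry":0,"rz":0},{"tx":4,"ty":0,"tz":0,"rx":0,"ry":0,"rz":0},{"tx":4,"ty":0,"tz":0,"rx":0,"ry":0,"rz":0}]'
python3 -m inch '[{"tx":-3,"ty":0,"tz":0,"rx":0,"ry":0,"rz":0},{"tx":-5,"ty":0,"tz":0,"rx":0,"ry":0,"rz":0},{"tx":-5,"ty":0,"tz":0,"rx":0,"ry":0,"rz":0},{"tx":-5,"ty":0,"tz":0,"rx":0,"ry":0,"rz":0},{"tx":-5,"ty":0,"tz":0,"rx":0,"ry":0,"rz":0}]' 0.6
python3 -m inch '[{"tx":0,"ty":0,"tz":-10,"rx":0,"ry":0,"rz":0},{"tx":0,"ty":0,"tz":-30,"rx":0,"ry":0,"rz":0},{"tx":0,"ty":0,"tz":-60,"rx":0,"ry":0,"rz":0},{"tx":0,"ty":0,"tz":-90,"rx":0,"ry":0,"rz":0},{"tx":0,"ty":0,"tz":-110,"rx":0,"ry":0,"rz":0},{"tx":0,"ty":0,"tz":-110,"rx":0,"ry":0,"rz":0},{"tx":0,"ty":0,"tz":-110,"rx":0,"ry":0,"rz":0},{"tx":0,"ty":0,"tz":-110,"rx":0,"ry":0,"rz":0}]'
python3 -c "
from h import *
s,T=pose(); im=eyes.capture('wrist'); cv2.imwrite('pics/w4.png',im[...,::-1]);np.save('w4.npy',T)"
```

```text
t: 6.25
tcp_pos: [0.5274, -0.061, 0.0471]
tool_rot: [-3.137, 0.016, 1.597]
wrist_force: [-10.5, -28.8, 3.2]
gripper_width: 0.13
gripper_force: 30.0
t: 6.67
tcp_pos: [0.5296, -0.057, 0.0467]
tool_rot: [3.141, -0.0, 1.602]
wrist_force: [0.4, -0.6, 0.8]
gripper_width: 0.4
gripper_force: 0.0
t: 7.33
tcp_pos: [0.5292, -0.0573, 0.1558]
tool_rot: [-3.141, -0.0, 1.602]
wrist_force: [0.5, -0.0, 0.1]
gripper_width: 0.402
gripper_force: 0.0
```

View pics/w4.png

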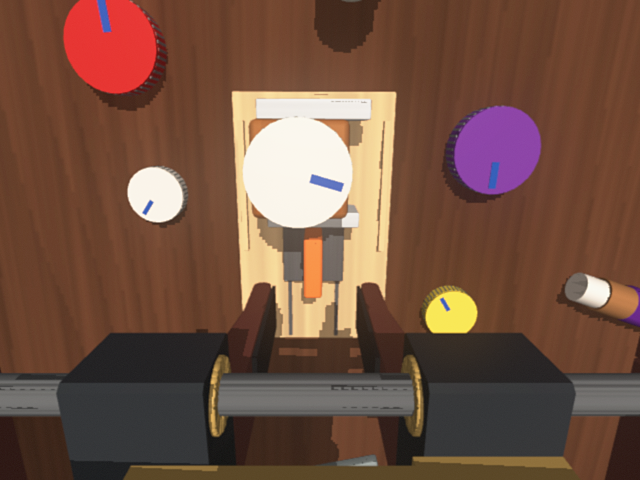

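The jar is squared between the jaws; the cap is at about (298,172) with its bar from (310,179) to (342,187).

Run:
```python
from h import *
T=np.load("w4.npy"); K,C=cam("wrist",T); im=cv2.imread("pics/w4.png")[...,::-1].copy()
b=blobs(im,(0,0,215),(180,30,255),(235,100,365,240))[0]; c,rad=cv2.minEnclosingCircle(b[3].astype(np.float32))
P=plane(K,C,c,.081); print("cap",c,rad,P.round(4),"R",np.linalg.norm(plane(K,C,(c[0]+rad,c[1]),.081)-P).round(4))
q=blobs(im,(100,100,80),(130,255,255),(290,160,360,200))[0]; Q=plane(K,C,q[1],.081); d=Q-P; print("bar yaw",np.arctan2(d[1],d[0]).round(3),"r",np.linalg.norm(d).round(4))
f=[plane(K,C,p,.0545)[:2] for p in[(304,228),(322,228)]]; print("fin front",np.round(f,4))
go((P[0],P[1],.1),1.602)
print(robot.get_state()["joint_positions"].round(3))
```

```text
cap (310.0, 154.1875) 76.50032806396484 [0.5242 0.004  0.081 ] R 0.04
bar yaw -1.016 r 0.0171
fin front [[ 0.5214 -0.0422]
 [ 0.5325 -0.0419]]
t 7.38 tcp [ 0.5288 -0.0573  0.155 ] rot [-3.139e+00 -1.000e-03  1.602e+00] d [61.4 -2.6 55.1] rv [-0.002 -0.001  0.   ] F [-0.  -0.5  0. ] w 0.397
[-0.172 -0.09   1.57   0.     1.664 -0.203]
```

Run:
```python
from h import *
T=np.load("w4.npy"); K,C=cam("wrist",T); im=cv2.imread("pics/w4.png")[...,::-1].copy()
m=cv2.inRange(cv2.cvtColor(im,cv2.COLOR_RGB2HSV),(0,0,215),(180,30,255)); m[:,:230]=0;m[:,370:]=0;m[240:]=0;m[:90]=0
m=cv2.morphologyEx(m,cv2.MORPH_CLOSE,cv2.getStructuringElement(2,(25,25)))
m=cv2.morphologyEx(m,cv2.MORPH_OPEN,cv2.getStructuringElement(2,(61,61)))
ct=max(cv2.findContours(m,0,1)[0],key=cv2.contourArea); c,rad=cv2.minEnclosingCircle(ct); print(cv2.boundingRect(ct))
P=plane(K,C,c,.081); print("cap",c,rad,P.round(4),"R",np.linalg.norm(plane(K,C,(c[0]+rad,c[1]),.081)-P).round(4))
q=blobs(im,(100,100,80),(130,255,255),(290,160,360,200))[0]; Q=plane(K,C,q[1],.081); d=Q-P; print("bar yaw",np.arctan2(d[1],d[0]).round(3),"r",np.linalg.norm(d).round(4))
go((P[0],P[1],.1),1.602)
```

```text
(243, 99, 109, 128)
cap (299.5, 162.5) 64.64141845703125 [ 5.188e-01 -5.000e-04  8.100e-02] R 0.034
bar yaw -0.611 r 0.0176
t 7.38 tcp [ 0.5288 -0.0573  0.155 ] rot [-3.139e+00 -1.000e-03  1.602e+00] d [57.1 -8.1 55.1] rv [-0.002 -0.001  0.   ] F [-0.  -0.5  0. ] w 0.397
```

Run:
```python
from h import *
T=np.load("w4.npy"); K,C=cam("wrist",T); im=cv2.imread("pics/w4.png")[...,::-1].copy()
P=plane(K,C,(297.5,172),.081); print(P.round(4),"R",np.linalg.norm(plane(K,C,(352,172),.081)-P).round(4))
q=blobs(im,(100,100,80),(130,255,255),(290,160,360,200))[0]; Q=plane(K,C,q[1],.081); d=Q-P; print("bar yaw",np.arctan2(d[1],d[0]).round(3),"r",np.linalg.norm(d).round(4))
go((P[0],P[1],.1),1.602)
```

```text
[ 0.5178 -0.0054  0.081 ] R 0.0288
bar yaw -0.321 r 0.0162
t 7.38 tcp [ 0.5288 -0.0573  0.155 ] rot [-3.139e+00 -1.000e-03  1.602e+00] d [52.1 -9.2 55.1] rv [-0.002 -0.001  0.   ] F [-0.  -0.5  0. ] w 0.397
```

```bash
python3 -m inch '[{"tx":13,"ty":-3,"tz":0,"rx":0,"ry":0,"rz":0},{"tx":26,"ty":-6,"tz":0,"rx":0,"ry":0,"rz":0},{"tx":39,"ty":-8,"tz":0,"rx":0,"ry":0,"rz":0},{"tx":52,"ty":-9,"tz":0,"rx":0,"ry":0,"rz":0},{"tx":52,"ty":-9,"tz":10,"rx":0,"ry":0,"rz":0},{"tx":52,"ty":-9,"tz":25,"rx":0,"ry":0,"rz":0},{"tx":52,"ty":-9,"tz":35,"rx":0,"ry":0,"rz":0},{"tx":52,"ty":-9,"tz":35,"rx":0,"ry":0,"rz":0}]' 0
python3 - <<'E'
from h import *
s,T=pose(); im=eyes.capture("wrist"); cv2.imwrite("pics/w5.png",im[...,::-1]); np.save("w5.npy",T)
go((.5178,-.0054,.087),1.602)
E
```

```text
t: 8.05
tcp_pos: [0.5174, -0.0056, 0.1181]
tool_rot: [-3.137, -0.0, 1.602]
wrist_force: [-0.5, 0.0, 0.3]
gripper_width: 0.962
gripper_force: 0.0
t 8.1 tcp [ 0.5179 -0.0057  0.1196] rot [-3.138 -0.     1.602] d [ 0.3  0.1 32.6] rv [-0.003 -0.    -0.   ] F [ 0.6  0.8 -0. ] w 0.989
```

View pics/w5.png

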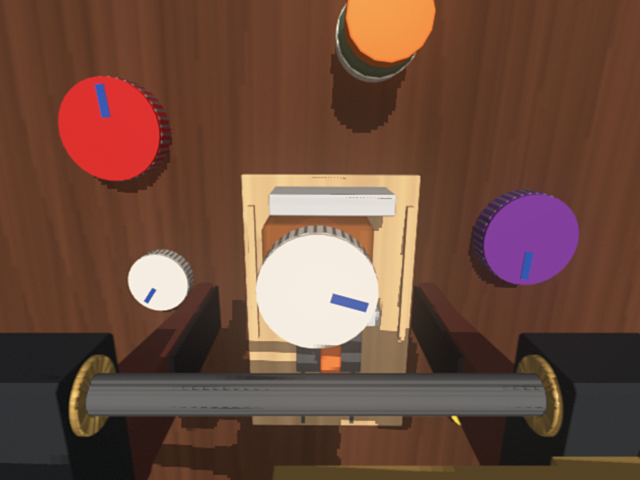

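The cap is centred at about (317,287), radius 61 px, between the open fingers.

Run:
```python
from h import *
T=np.load("w5.npy"); K,C=cam("wrist",T); im=cv2.imread("pics/w5.png")[...,::-1].copy()
b=blobs(im,(0,0,225),(180,30,255),(250,222,384,352))[0]
m=np.zeros((480,640),np.uint8); m[b[3][:,1],b[3][:,0]]=255; m=cv2.morphologyEx(m,cv2.MORPH_OPEN,cv2.getStructuringElement(2,(31,31)))
ct=max(cv2.findContours(m,0,1)[0],key=cv2.contourArea); e=cv2.fitEllipse(cv2.convexHull(ct)); print(e)
P=plane(K,C,e[0],.081); print(P.round(4),np.linalg.norm(plane(K,C,(379,287),.081)-P)); go((P[0],P[1],.087),1.602)
```

```text
((316.4405822753906, 290.9405212402344), (112.3437728881836, 120.57966613769531), 89.12938690185547)
[ 0.5176 -0.0054  0.081 ] 0.029605004728696562
t 8.1 tcp [ 0.5179 -0.0057  0.1196] rot [-3.138 -0.     1.602] d [ 0.4 -0.2 32.6] rv [-0.003 -0.    -0.   ] F [ 0.6  0.8 -0. ] w 0.989
```

Measurements agree. Descend and close.

```bash
python3 -m inch '[{"tx":0,"ty":0,"tz":10,"rx":0,"ry":0,"rz":0},{"tx":0,"ty":0,"tz":20,"rx":0,"ry":0,"rz":0},{"tx":0,"ty":0,"tz":28,"rx":0,"ry":0,"rz":0},{"tx":0,"ty":0,"tz":33,"rx":0,"ry":0,"rz":0},{"tx":0,"ty":0,"tz":33,"rx":0,"ry":0,"rz":0},{"tx":0,"ty":0,"tz":33,"rx":0,"ry":0,"rz":0}]'
python3 -m inch '[{"tx":0,"ty":0,"tz":0,"rx":0,"ry":0,"rz":0},{"tx":0,"ty":0,"tz":0,"rx":0,"ry":0,"rz":0},{"tx":0,"ty":0,"tz":0,"rx":0,"ry":0,"rz":0},{"tx":0,"ty":0,"tz":0,"rx":0,"ry":0,"rz":0},{"tx":0,"ty":0,"tz":0,"rx":0,"ry":0,"rz":0}]' 1
```

```text
t: 8.6
tcp_pos: [0.5186, -0.0059, 0.0882]
tool_rot: [-3.141, -0.0, 1.602]
wrist_force: [-0.3, -0.1, 0.6]
gripper_width: 1.0
gripper_force: 0.0
t: 9.02
tcp_pos: [0.5184, -0.0059, 0.0889]
tool_rot: [-3.14, 0.0, 1.602]
wrist_force: [-9.9, 0.4, 7.4]
gripper_width: 0.657
gripper_force: 4.8
```

```bash
python3 -m inch '[{"tx":0,"ty":0,"tz":0,"rx":0,"ry":0,"rz":0},{"tx":0,"ty":0,"tz":0,"rx":0,"ry":0,"rz":0},{"tx":0,"ty":0,"tz":0,"rx":0,"ry":0,"rz":-0.05},{"tx":0,"ty":0,"tz":0,"rx":0,"ry":0,"rz":-0.1},{"tx":0,"ty":0,"tz":0,"rx":0,"ry":0,"rz":-0.15},{"tx":0,"ty":0,"tz":0,"rx":0,"ry":0,"rz":-0.2},{"tx":0,"ty":0,"tz":0,"rx":0,"ry":0,"rz":-0.25},{"tx":0,"ty":0,"tz":0,"rx":0,"ry":0,"rz":-0.3}]'
python3 -c "
from h import *
s=pose()[0]; print(s['moment'].round(3))"
```

```text
t: 9.68
tcp_pos: [0.5198, -0.0058, 0.0895]
tool_rot: [3.139, 0.001, 1.904]
wrist_force: [-0.4, 1.3, 3.7]
gripper_width: 0.656
gripper_force: 30.0
[ 0.077 -0.031 -0.123]
```

Turning with about 0.12 N m of thread torque and a full grip, so the cap is turning. I continue to about 1.1 rad.

```bash
python3 -m inch '[{"tx":0,"ty":0,"tz":0,"rx":0,"ry":0,"rz":-0.07},{"tx":0,"ty":0,"tz":0,"rx":0,"ry":0,"rz":-0.14},{"tx":0,"ty":0,"tz":0,"rx":0,"ry":0,"rz":-0.21},{"tx":0,"ty":0,"tz":0,"rx":0,"ry":0,"rz":-0.28},{"tx":0,"ty":0,"tz":0,"rx":0,"ry":0,"rz":-0.35},{"tx":0,"ty":0,"tz":-1,"rx":0,"ry":0,"rz":-0.42},{"tx":0,"ty":0,"tz":-1,"rx":0,"ry":0,"rz":-0.49},{"tx":0,"ty":0,"tz":-1,"rx":0,"ry":0,"rz":-0.56}]'
python3 -c "
from h import *
s=pose()[0]; print(s['moment'].round(3))"
python3 -m inch '[{"tx":0,"ty":0,"tz":0,"rx":0,"ry":0,"rz":-0.05},{"tx":0,"ty":0,"tz":0,"rx":0,"ry":0,"rz":-0.1},{"tx":0,"ty":0,"tz":0,"rx":0,"ry":0,"rz":-0.15},{"tx":0,"ty":0,"tz":0,"rx":0,"ry":0,"rz":-0.2},{"tx":0,"ty":0,"tz":0,"rx":0,"ry":0,"rz":-0.25},{"tx":0,"ty":0,"tz":0,"rx":0,"ry":0,"rz":-0.27},{"tx":0,"ty":0,"tz":0,"rx":0,"ry":0,"rz":-0.27}]'
python3 -c "
from h import *
s,T=pose(); print(s['moment'].round(3)); im=eyes.capture('wrist'); cv2.imwrite('pics/w6.png',im[...,::-1]); K,C=cam('wrist',T)
for q in blobs(im,(100,100,80),(130,255,255),(200,150,450,372),30)[:3]: print(q[0],q[1],plane(K,C,q[1],.083))"
```

```text
t: 10.35
tcp_pos: [0.5198, -0.0057, 0.0906]
tool_rot: [3.14, 0.002, 2.465]
wrist_force: [-0.9, 1.2, 4.4]
gripper_width: 0.655
gripper_force: 30.0
[ 0.058 -0.012 -0.052]
t: 10.93
tcp_pos: [0.5198, -0.0058, 0.0908]
tool_rot: [3.14, 0.003, 2.733]
wrist_force: [-1.0, 0.6, 5.5]
gripper_width: 0.655
gripper_force: 30.0
[ 0.076 -0.007 -0.026]
417 [353.35251799 330.96402878] [0.52989215 0.00575702 0.083     ]
```

View pics/w6.png

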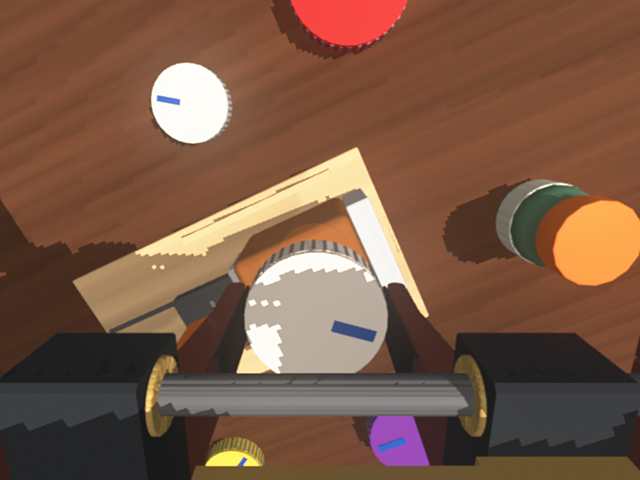

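The cap turned with the gripper without slipping. It is now at about 0.78 rad relative to the jar, and the jar is still square in the vice. Raise straight up.

```bash
python3 -m inch '[{"tx":0,"ty":0,"tz":-2,"rx":0,"ry":0,"rz":0},{"tx":0,"ty":0,"tz":-4,"rx":0,"ry":0,"rz":0},{"tx":0,"ty":0,"tz":-6,"rx":0,"ry":0,"rz":0},{"tx":0,"ty":0,"tz":-8,"rx":0,"ry":0,"rz":0},{"tx":0,"ty":0,"tz":-10,"rx":0,"ry":0,"rz":0},{"tx":0,"ty":0,"tz":-12,"rx":0,"ry":0,"rz":0}]'
python3 -m inch '[{"tx":0,"ty":0,"tz":-4,"rx":0,"ry":0,"rz":0},{"tx":0,"ty":0,"tz":-8,"rx":0,"ry":0,"rz":0},{"tx":0,"ty":0,"tz":-12,"rx":0,"ry":0,"rz":0},{"tx":0,"ty":0,"tz":-16,"rx":0,"ry":0,"rz":0},{"tx":0,"ty":0,"tz":-20,"rx":0,"ry":0,"rz":0},{"tx":0,"ty":0,"tz":-23,"rx":0,"ry":0,"rz":0},{"tx":0,"ty":0,"tz":-23,"rx":0,"ry":0,"rz":0},{"tx":0,"ty":0,"tz":-23,"rx":0,"ry":0,"rz":0}]'
python3 -c "
from h import *
im=eyes.capture('side'); cv2.imwrite('pics/s7.png',cv2.resize(im[205:325,225:355],None,fx=4.6,fy=4.6)[...,::-1])"
```

```text
t: 11.48
tcp_pos: [0.5188, -0.0059, 0.1017]
tool_rot: [-3.142, -0.0, 2.732]
wrist_force: [-0.2, 0.6, -1.3]
gripper_width: 0.652
gripper_force: 30.0
t: 12.15
tcp_pos: [0.519, -0.0059, 0.1249]
tool_rot: [3.141, 0.0, 2.732]
wrist_force: [0.1, -0.2, -0.1]
gripper_width: 0.654
gripper_force: 30.0
```

View pics/s7.png

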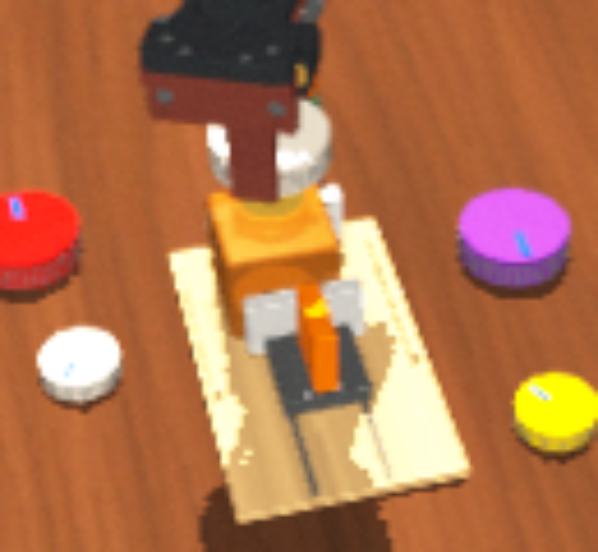

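The cap is held above the jar at about (268,145), and the jar stands upright in the vice with the jaw against it. Handing in.

```bash
python3 -c "
from workcell import robot
print(robot.job_done())"
```

```text
the job is handed in; nothing more can be done
None
```

I've handed the job in, with no verdict shown. The jar is braced, the cap was unscrewed about 1.13 rad without slipping, and it is held level roughly 2.5 cm above the jar's mouth; nothing else on the desk was touched as far as I could see.

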